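# Peel off the tray that matches the chased lid and offer it up over the work

### The arm

A 6-joint arm with a two-finger parallel gripper is mounted at the origin on the work surface. World frame = base frame: x ahead of the robot, y to its left, z up, the work surface at z = 0. Lengths are in m, angles in rad, forces in N, time in s.
With the tool pointing down it reaches from about 0.375 to 0.825 m from the base axis. Payload 5.5 kg.
Tool frame: the origin (TCP) lies at the very end of the fingers, on their centre line; the grasp point (between the pads) lies 19 mm behind it; z points along the fingers, y is the line along which they close (so a half turn about z gives the same grasp; the last joint's range is limited). The gripper opens to 85 mm and grips with 20 to 120 N. Pads are 22 mm wide; open, the fingers measure 114 mm over their backs; the gripper's body (76 mm by 85 mm) begins 54 mm behind the grasp point. The pads swing forward as they close: fully open they stand 13 mm farther back than shut.
Start: joints at [0, 0.314, -0.047, 1.21, 0, 1.571], TCP at [0.6, -0, 0.196] pointing down, gripper open.
Joint ranges: [-2.67, 2.67], [-0.69, 1.73], [-1.03, 1.25], [-2.08, 2.16], [-1.42, 1.45], [-3.14, 3.14]. Speed limits (rad/s): [2.39, 2.39, 3.01, 3.14, 3.14, 3.14].

### API

Orientations are given as a 3x3 rotation matrix whose columns are the frame's x, y, z axes.
In Python, from station import manip, viewer gives the robot as it stands.
- The arm moves only by the tool apply_moves, never from a script. Its argument "moves" is one flat list of numbers, 4 for each row, row after row: the shift along the tool's x, y, z in units of 25 mm (1.0 is 25 mm), then the turn about the tool's z in units of 8 degrees (1.0 is 8 degrees). In form: [tx, ty, tz, roll, tx, ty, tz, roll, ...]. A call has exactly 10 rows; each row is the pose to reach, as a shift and turn from the pose commanded when the call began, along the tool's axes at that moment; what a row does not reach only later rows make up. A row lasts 1/10 s, in which the tool goes at most 50 mm and 8.59 degrees, less where a joint would pass 70% of its speed; a pose out of reach is approached as far as the arm can. A call with a gripper value outside its range is refused whole. "gripper" is the opening, from 0 (shut) to 1 (fully open), set as the call begins (left out, the last holds). The fingers move at their own pace and stop on an object; the grip force is fixed at half the most. Time passes only in rows, so rows that repeat a pose let the fingers close, or fill a call up. It gives the time, the measured TCP pose, the force, the opening and the grip force at its end, in the units of the state.
- manip.state(): the state, without advancing time (a new reading comes with each control period).
- viewer.snapshot(name): name is "scene" or "side" or "wrist"; returns a dict with "color" (420x560x3 uint8, red, green, blue), "camera_matrix" (3x3 intrinsics, pixels), "xyz" and "rotation" of the camera in the world. Camera axes: x right, y down, z forward; pixel columns grow to the right and rows downward; lengths in m; the calibration is good to about 2 mm. The wrist camera is an equidistant fisheye: a pixel r from the principal point sees the ray r / f radians off the axis. A picture is of the moment at which its call begins. There is no depth.
- manip.hand_in(): hands the job in; it is judged then, once.
The state is a dict: "time_s": time; "joint_pos": joint angles; "dq": joint speeds; "effort": joint torques, N m; "position": TCP position; "ee_rot": TCP orientation; "force": force on the tool from outside, world axes, zero at the start; "wrist_torque": the same for the moment, N m; "opening": finger opening in m; "finger_force": force on a finger pad.
Only numpy, scipy, OpenCV 4.12 (cv2) and the standard library are available. Lean on these libraries where they do the work, as an engineer would, in place of code of your own. Each camera call takes 0.05 s, during which the arm holds its last target. There are 200 camera calls.

### The job

See which metal the chased lid panel in the pitch block on the green mat is, copper or white metal, and take the top tray from the stack of that same metal: the nested trays stick, so peel it off by raising its thumb-lug corner while the corner across from it stays down in the nest, and leave the trays below in place. Then offer it up level over the lid on the mat, centred and about a hand's breadth (10 cm) above it, and finish there, still holding it still. Do not knock the pitch blocks, and leave the other stack and the loose tools, tin and jar where they are.

Things in the scene. Friction and masses are not known exactly. Their poses are not given: they have to be found in the camera images.
- mat: green felt mat on the bench in front of the robot, 190 x 190 x 6 mm: the work place. Origin under its centre, z up. The pitch block that is being worked on stands on it.
- block_copper: pitch block, fixed: light wooden frame 150 x 150 mm, 38 mm high, filled with black pitch, and bedded in it a COPPER (red-brown) lid panel 98 mm square with a chased rosette; 41 mm high in all (the rosette's and the pitch's lumps to 47 mm). Origin: centre of its underside, 6 mm above the bench. Stands either on the green mat or on the plywood board farther back.
- block_white: the like pitch block with a WHITE-METAL (silver-grey) lid panel; same sizes and origin. It stands where the copper one does not.
- tray_copper: top one of four nested copper (red-brown) trays, loose, 140 g: dish 116 mm square with cut corners. Origin: centre of its underside, 30 mm above the bench at the start; z up; +x points to its lug corner (45 deg from the straight sides). Rolled rim 6 mm thick, 18 to 24 mm above the origin; at the cut corners (on +-x, +-y) its outer face is 63 mm from the centre. Floor 2.5 mm
- second_copper: second tray of the copper (red-brown) stack, same shape: its origin 6 mm below the top tray's, its +x (lug corner) a quarter turn left of the top tray's, so the lugs stand at different corners; stuck to the stack below by a stronger film. It is to stay in its nest. The two trays under it and their 12 mm dark board are fixed
- lug_copper (a point): on the top copper (red-brown) tray's upright thumb lug, 71 mm along the tray's +x, 36 mm above its origin. The lug stands outside the rim: 8 mm thick along x (67 to 75 mm), 30 mm long along y, from 18 to 44 mm above the origin, 20 mm above the rim's top. Grip it from above across its 8 mm, fingertips just above the rim. It stands higher than the other lugs
- heel_copper (a point): underside of the top copper (red-brown) tray's rim at the corner across from the lug, 60 mm along the tray's -x, 18 mm above its origin; raise the lug and the tray tilts about it. A waxy film near the heel sticks it to the tray below: raising the lug takes a few N, and once the tray is tilted 0.12 rad about the heel it has let go and lifts out freely
- tray_white: top one of four nested white-metal (silver-grey) trays, loose, 140 g: dish 116 mm square with cut corners. Origin: centre of its underside, 30 mm above the bench at the start; z up; +x points to its lug corner (45 deg from the straight sides). Rolled rim 6 mm thick, 18 to 24 mm above the origin; at the cut corners (on +-x, +-y) its outer face is 63 mm from the centre. Floor 2.5 mm
- second_white: second tray of the white-metal (silver-grey) stack, same shape: its origin 6 mm below the top tray's, its +x (lug corner) a quarter turn left of the top tray's, so the lugs stand at different corners; stuck to the stack below by a stronger film. It is to stay in its nest. The two trays under it and their 12 mm dark board are fixed
- lug_white (a point): on the top white-metal (silver-grey) tray's upright thumb lug, 71 mm along the tray's +x, 36 mm above its origin. The lug stands outside the rim: 8 mm thick along x (67 to 75 mm), 30 mm long along y, from 18 to 44 mm above the origin, 20 mm above the rim's top. Grip it from above across its 8 mm, fingertips just above the rim. It stands higher than the other lugs
- heel_white (a point): underside of the top white-metal (silver-grey) tray's rim at the corner across from the lug, 60 mm along the tray's -x, 18 mm above its origin; raise the lug and the tray tilts about it. A waxy film near the heel sticks it to the tray below: raising the lug takes a few N, and once the tray is tilted 0.12 rad about the heel it has let go and lifts out freely
- hammer: chasing hammer lying in front of the robot, 235 mm long, handle towards its -x, head (60 mm wide, 28 mm high) near its +x end; origin under the middle of its length; loose, to be left alone
- punch_a: steel chasing punch lying on the bench, 113 x 9 x 9 mm along its x; origin under its centre; loose, to be left alone
- punch_b: a second such punch; loose, to be left alone
- punch_c: a third such punch; loose, to be left alone
- brush: brass brush lying bristles down, 160 x 24 x 30 mm along its x; origin under its centre; loose, to be left alone
- wax_tin: round brass wax tin, 60 mm across, 45 mm high; origin under its centre; loose, to be left alone
- rivet_jar: glass jar of rivets, 56 mm across, 70 mm high; origin under its centre; loose, to be left alone
Things that resemble listed ones, but are neither listed nor needed, are in the scene too. What is shaped like the tray_copper but blue or turquoise is not meant.

How it is judged:
On the way:
1. the fingers hold the matching tray tilted over 0.12 rad, lug corner raised, its heel (opposite corner) still down in the nest (moved under 12 mm), the second tray in place (((horizontal distance between block_copper and mat below 0.06 m and angle between tray_copper's own z axis and vertical above 0.12 rad and z of heel_copper in the frame of second_copper below 0.034 m and distance of heel_copper from where it was at the start of the episode below 0.012 m and z of lug_copper in the frame of second_copper above 0.055 m and contact force between the fingers and tray_copper above 1 N and distance of second_copper from where it was at the start of the episode below 0.006 m) or (horizontal distance between block_white and mat below 0.06 m and angle between tray_white's own z axis and vertical above 0.12 rad and z of heel_white in the frame of second_white below 0.034 m and distance of heel_white from where it was at the start of the episode below 0.012 m and z of lug_white in the frame of second_white above 0.055 m and contact force between the fingers and tray_white above 1 N and distance of second_white from where it was at the start of the episode below 0.006 m))), for 0.1 s.
At the end, for the whole second after the job is handed in: The tray of the metal on the green mat is held still in the fingers, centred within 50 mm over its pitch block, underside 110 to 220 mm above the bench (60 to 170 above the panel), level within 0.2 rad; the second trays and the other stack within 8 mm of their start (((horizontal distance between block_copper and mat below 0.06 m and horizontal distance between tray_copper and block_copper below 0.05 m and height (world z) of tray_copper between 0.11 and 0.22 m and angle between tray_copper's own z axis and vertical below 0.2 rad and linear speed of tray_copper below 0.03 m/s and contact force between the fingers and tray_copper above 1 N and distance of each of second_copper, tray_white, second_white from where it was at the start of the episode below 0.008 m) or (horizontal distance between block_white and mat below 0.06 m and horizontal distance between tray_white and block_white below 0.05 m and height (world z) of tray_white between 0.11 and 0.22 m and angle between tray_white's own z axis and vertical below 0.2 rad and linear speed of tray_white below 0.03 m/s and contact force between the fingers and tray_white above 1 N and distance of each of second_white, tray_copper, second_copper from where it was at the start of the episode below 0.008 m))); the arm keeps its last pose, push and grip.
It fails at once if the second tray is pulled out of its nest or shifted (more than 10 mm) (distance of any of second_copper, second_white from where it was at the start of the episode above 0.01 m).
It fails at once if the top tray of the other metal is shifted (more than 10 mm) ((horizontal distance between block_copper and mat below 0.06 m and distance of tray_white from where it was at the start of the episode above 0.01 m) or (horizontal distance between block_white and mat below 0.06 m and distance of tray_copper from where it was at the start of the episode above 0.01 m)).
It fails at once if a pitch block is struck (over 3 N) (contact force between any of block_copper, block_white and anything else above 3 N).
It fails at once if a tool or pot lying about is moved (more than 25 mm) (distance of any of hammer, punch_a, punch_b, punch_c, brush, wax_tin, rivet_jar from where it was at the start of the episode above 0.025 m).
It also fails if it takes over 45 s, if anything falls off the work surface, if the arm or the gripper's body presses on something with over 40 N, if the wrist force passes 120 N, or if a joint passes its speed limit or range.

## Working session

There is one attempt and no reset: what is moved stays moved. The work goes in short steps, Python scripts to look and compute and a tool call to move; the robot and the scene stay as the last step left them, time stands still between calls to the robot, and variables do not carry over. Pictures are saved under pics/ and viewed, at most 10 in all, crops included, and the job is handed in when it is done.

Besides the shell and the picture viewer there is one more tool, called after ">>>" as name(argument=value, ...), one argument or row to a line, values as JSON. apply_moves: Moves the arm, as the interface text tells. Its arguments: {"type":"object","properties":{"moves":{"type":"array"},"gripper":{"type":"number"}},"required":["moves"]}

```bash
mkdir -p pics; cat > h.py <<'E'
import numpy as np, cv2, pickle
from station import manip, viewer
def snap(n,tag):
    s=viewer.snapshot(n); cv2.imwrite(f'pics/{tag}.png',s['color'][:,:,::-1]); s['n']=n
    pickle.dump(s,open(f'{tag}.pkl','wb')); return s
def load(tag): return pickle.load(open(f'{tag}.pkl','rb'))
def ray(s,u,v):
    K=np.array(s['camera_matrix']); a=(u-K[0,2])/K[0,0]; b=(v-K[1,2])/K[1,1]
    if s['n']=='wrist':
        r=np.hypot(a,b)+1e-12; d=np.array([a/r*np.sin(r),b/r*np.sin(r),np.cos(r)])
    else: d=np.array([a,b,1.]); d/=np.linalg.norm(d)
    return np.array(s['xyz']),np.array(s['rotation'])@d
def plane(s,u,v,z):
    o,d=ray(s,u,v); return o+d*(z-o[2])/d[2]
def tri(*obs):
    A=np.zeros((3,3));b=np.zeros(3);L=[]
    for s,u,v in obs:
        o,d=ray(s,u,v);P=np.eye(3)-np.outer(d,d);A+=P;b+=P@o;L.append((o,d))
    p=np.linalg.solve(A,b)
    return p,[round(1000*np.linalg.norm(np.cross(p-o,d)),1) for o,d in L]
def proj(s,p):
    c=np.array(s['rotation']).T@(np.asarray(p)-s['xyz']);K=np.array(s['camera_matrix'])
    if s['n']=='wrist':
        t=np.arctan2(np.hypot(c[0],c[1]),c[2]);c=np.array([c[0],c[1],0])/np.hypot(c[0],c[1])*t;return c[:2]*[K[0,0],K[1,1]]+K[:2,2]
    return c[:2]/c[2]*[K[0,0],K[1,1]]+K[:2,2]
E
python3 - <<'E'
from h import *
for n in('scene','side','wrist'):
    s=snap(n,n+'0'); print(n,np.round(s['xyz'],3),np.round(s['rotation'],2).tolist(),np.round(s['camera_matrix'],1).tolist())
a=cv2.imread('pics/side0.png');b=cv2.imread('pics/wrist0.png')
st=manip.state();print(st['position'],st['ee_rot'],st['opening'])
E
```

```text
scene [ 1.231 -0.066  0.683] [[0.17, 0.63, -0.75], [0.99, -0.1, 0.14], [0.01, -0.77, -0.64]] [[392.6, 0.0, 278.9], [0.0, 392.6, 200.6], [0.0, 0.0, 1.0]]
side [ 0.058 -0.892  1.065] [[0.89, -0.31, 0.34], [-0.46, -0.62, 0.64], [0.01, -0.72, -0.69]] [[476.3, 0.0, 282.7], [0.0, 476.3, 211.5], [0.0, 0.0, 1.0]]
wrist [0.6   0.07  0.374] [[1.0, -0.0, -0.0], [-0.0, -0.96, -0.28], [-0.0, 0.28, -0.96]] [[325.2, 0.0, 277.0], [0.0, 325.2, 211.9], [0.0, 0.0, 1.0]]
[ 5.99511315e-01 -7.12455629e-06  1.95123457e-01] [[ 2.95926181e-05  9.99999113e-01 -1.33169159e-03]
 [ 1.00000000e+00 -2.95979307e-05 -3.96965370e-06]
 [-4.00906549e-06 -1.33169147e-03 -9.99999113e-01]] 0.08530852918220484
```

View pics/scene0.png

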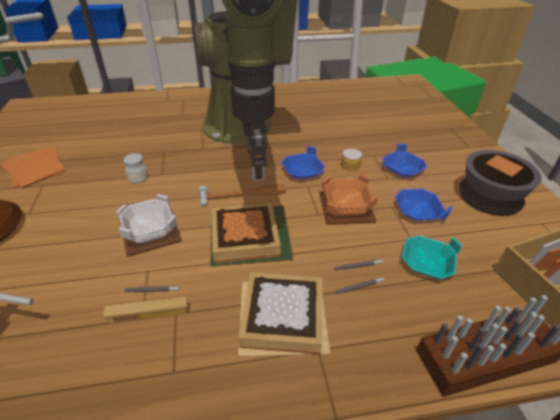

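View pics/side0.png

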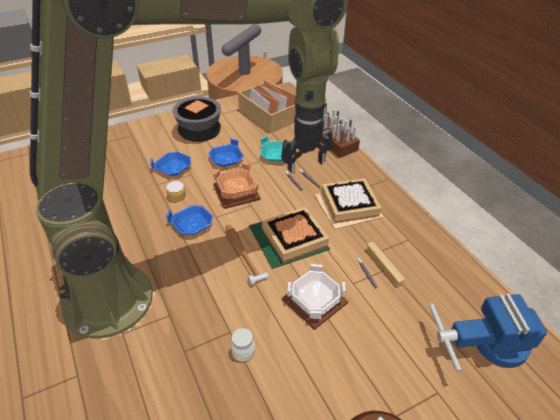

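View pics/wrist0.png

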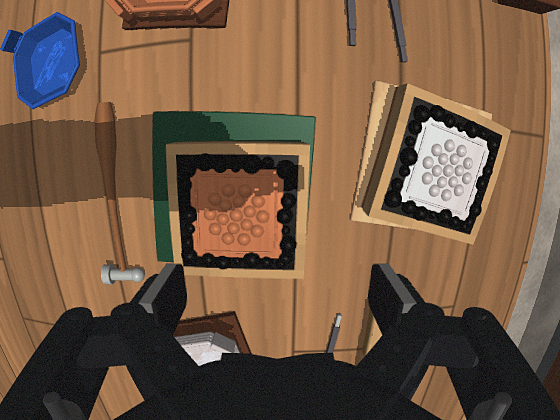

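Copper lid is on the green mat (scene ~(246,228), wrist ~(243,215)); the white one stands on the plywood. The copper stack is at scene (348,198) / side (237,185). Blue trays (scene (303,165), (404,162), (420,206)) and the turquoise one (430,257) are decoys, and the white stack at (148,220) is the other metal.

```bash
python3 - <<'E'
from h import *
a,b=load('scene0'),load('side0')
print(tri((a,348,195),(b,237,183)))
print('copper lid',tri((a,246,228),(b,296,230)), plane(load('wrist0'),243,215,.047))
ca=cv2.resize(a['color'][165:230,310:390],(400,325),interpolation=cv2.INTER_CUBIC);cb=cv2.resize(b['color'][155:220,200:280],(400,325),interpolation=cv2.INTER_CUBIC)
cv2.imwrite('pics/crop1.png',np.hstack([ca,cb])[:,:,::-1])
E
```

```text
(array([0.48723614, 0.24822523, 0.04419461]), [np.float64(1.3), np.float64(1.3)])
copper lid (array([ 0.56156638, -0.02475744,  0.03795958]), [np.float64(1.8), np.float64(1.8)]) [ 0.5637592  -0.02799386  0.047     ]
```

View pics/crop1.png

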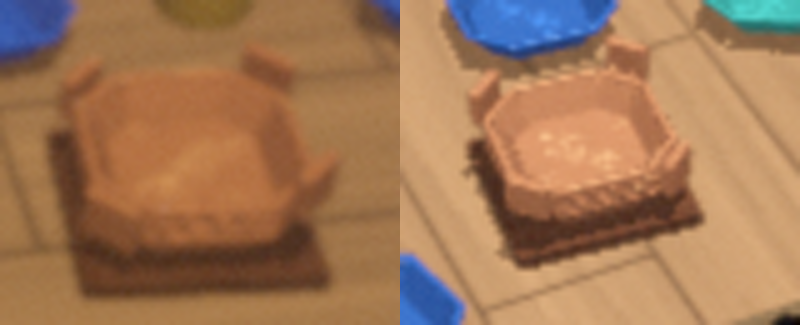

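>>> apply_moves(
  moves=[1,-0.5,0,0,2,-1,0,0,3,-1.6,0,0,4,-2.2,0,0,5,-2.8,0,0,6,-3.4,0,0,7,-4,0,0,7.6,-4.4,0,0,7.6,-4.4,0,0,7.6,-4.4,0,0],
)

```text
time_s: 1.15
position: [0.49, 0.1899, 0.1957]
ee_rot: [[-0.001, 1.0, 0.0], [1.0, 0.001, -0.001], [-0.001, 0.0, -1.0]]
force: [-0.1, -0.4, 0.8]
opening: 0.0857
finger_force: 0.0
```

```bash
python3 - <<'E'
from h import *
s=snap('wrist','w1');st=manip.state();print(st['time_s'],st['position'],st['ee_rot'],s['xyz'])
E
```

```text
1.2 [0.49028002 0.18957313 0.19570571] [[ 9.24666920e-05  9.99999986e-01  1.40769820e-04]
 [ 9.99999893e-01 -9.24028050e-05 -4.53778953e-04]
 [-4.53765939e-04  1.40811765e-04 -9.99999887e-01]] [0.49014442 0.26044601 0.37422099]
```

View pics/w1.png

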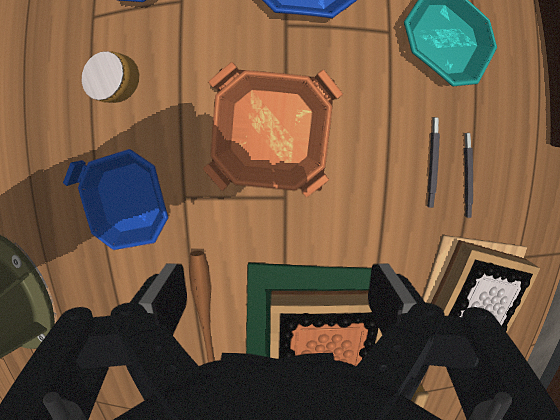

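Red-brown top tray at (271,130), lugs at corners (225,77), (328,85), (318,182), (215,177); lug heights need a second view.

>>> apply_moves(
  moves=[0.8,0,0,0,1.6,0,0,0,2.4,0,0,0,2.4,0,0,0,2.4,0,0,0,2.4,0,0,0,2.4,0,0,0,2.4,0,0,0,2.4,0,0,0,2.4,0,0,0],
)

```text
time_s: 2.2
position: [0.49, 0.2498, 0.1959]
ee_rot: [[0.0, 1.0, 0.0], [1.0, -0.0, 0.0], [0.0, 0.0, -1.0]]
force: [-0.2, -0.3, -0.6]
opening: 0.0854
finger_force: 0.0
```

```bash
python3 - <<'E'
from h import *
s=snap('wrist','w2');st=manip.state();print(st['time_s'],st['position'],s['xyz'])
w=load('w1')
ca=cv2.resize(w['color'][55:205,200:350],(600,600),interpolation=cv2.INTER_CUBIC)
cb=cv2.resize(s['color'][125:275,200:350],(600,600),interpolation=cv2.INTER_CUBIC)
cv2.imwrite('pics/crop2.png',cv2.resize(np.hstack([ca,cb]),(800,400),interpolation=cv2.INTER_AREA)[:,:,::-1])
E
```

```text
2.25 [0.49002348 0.249871   0.19584848] [0.49028708 0.32021887 0.37443937]
```

View pics/crop2.png

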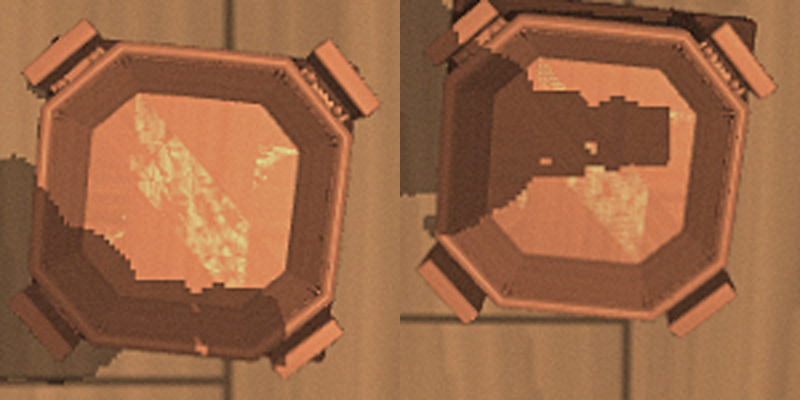

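```bash
python3 - <<'E'
from h import *
a,b,w1,w2=[load(t) for t in('scene0','side0','w1','w2')]
k=800/300
W1=lambda x,y:(w1,200+x/k,55+y/k); W2=lambda x,y:(w2,200+(x-400)/k,125+y/k)
A=lambda x,y:(a,310+x/5,165+y/5); B=lambda x,y:(b,200+(x-400)/5,155+y/5)
L={'UL':[W1(60,55),W2(470,35),A(270,52),B(487,77)],'UR':[W1(347,78),W2(743,60),A(325,160),B(629,45)],
'LR':[W1(311,347),W2(703,309),B(673,147)],'LL':[W1(42,322),W2(450,290),A(85,68)]}
for n,o in L.items():
    print(n,'wrist',np.round(tri(*o[:2])[0],4),'all',np.round(tri(*o)[0],4),tri(*o)[1], 'w1+2nd', [np.round(tri(o[0],q)[0],3).tolist() for q in o[2:]])
# rim corners for centre (z .054): midpoints of cut corners outer edges
E
```

```text
UL wrist [0.441  0.3035 0.0675] all [0.4424 0.3036 0.0709] [np.float64(2.4), np.float64(0.7), np.float64(1.3), np.float64(1.2)] w1+2nd [[0.44, 0.304, 0.067], [0.441, 0.302, 0.074]]
UR wrist [0.5392 0.2947 0.0703] all [0.5396 0.2951 0.0733] [np.float64(0.9), np.float64(1.1), np.float64(2.9), np.float64(2.7)] w1+2nd [[0.539, 0.296, 0.075], [0.54, 0.294, 0.072]]
LR wrist [0.5295 0.1956 0.056 ] all [0.529  0.1968 0.0599] [np.float64(0.7), np.float64(0.6), np.float64(0.1)] w1+2nd [[0.529, 0.197, 0.06]]
LL wrist [0.4307 0.207  0.0651] all [0.4302 0.2063 0.0615] [np.float64(0.3), np.float64(0.6), np.float64(0.7)] w1+2nd [[0.43, 0.207, 0.061]]
```

Lug-top heights UR 73, UL 71, LL 62, LR 58 mm fit only the order 74/68/62/56 going left, so the top lug is UR (328,85 in w1), at (0.540, 0.295), heading 39.2°. The tray centre is (0.485, 0.250), and the opposed lug spacing of 0.140 m checks against 0.142. I'll hover over it.

>>> apply_moves(
  moves=[0.4,0.4,0,-1,0.8,0.8,0,-2,1.2,1.2,0,-3,1.6,1.6,0,-4,1.8,2,0.8,-4.9,1.8,2,1.6,-4.9,1.8,2,2.4,-4.9,1.8,2,3.2,-4.9,1.8,2,3.2,-4.9,1.8,2,3.2,-4.9],
  gripper=0.4,
)

```text
time_s: 3.25
position: [0.5397, 0.2949, 0.1159]
ee_rot: [[-0.632, 0.775, -0.001], [0.775, 0.632, -0.0], [0.0, -0.001, -1.0]]
force: [-0.8, -0.1, 0.9]
opening: 0.0342
finger_force: 0.0
```

```bash
python3 - <<'E'
from h import *
st=manip.state();print(st['time_s'],st['position'],np.round(st['ee_rot'],3).tolist(),st['opening'])
s=snap('wrist','w3');q=snap('side','s3')
t=st['position'];print(proj(s,t),proj(s,[.540,.2952,.074]),proj(q,[.54,.2952,.074]))
ca=cv2.resize(s['color'][120:420,130:430],(500,500));cb=cv2.resize(q['color'][130:220,200:290],(300,300),interpolation=cv2.INTER_CUBIC)
o=np.zeros((500,800,3),np.uint8);o[:,:500]=ca;o[:300,500:]=cb;cv2.imwrite('pics/c3.png',o[:,:,::-1])
E
```

```text
3.25 [0.53973378 0.29491779 0.11591484] [[-0.632, 0.775, -0.001], [0.775, 0.632, -0.0], [0.0, -0.001, -1.0]] 0.03415814324078083
[277.29908403 241.7358109 ] [277.76999241 220.05617579] [245.19993146 163.36660016]
```

View pics/c3.png

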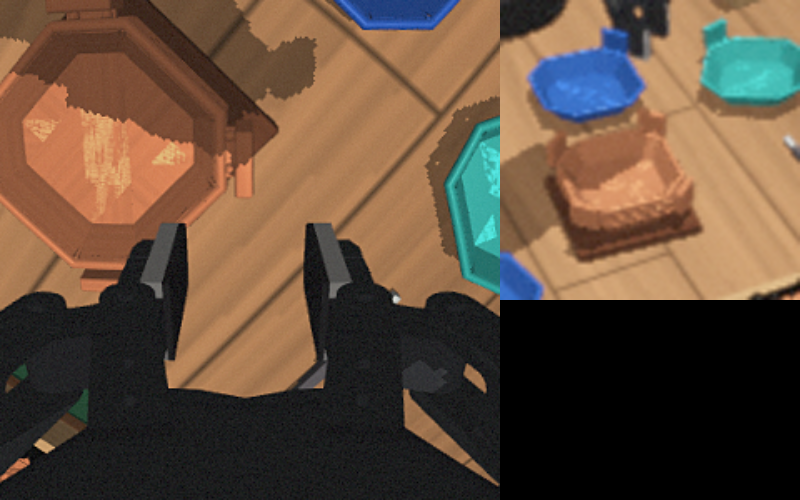

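The lug sits at pixel (277,219), centred between the fingers and within 1 px of the prediction (277.8,220). Descend, then close.

>>> apply_moves(
  moves=[0,0,0.4,0,0,0,0.8,0,0,0,1.2,0,0,0,1.6,0,0,0,1.9,0,0,0,2.1,0,0,0,2.2,0,0,0,2.3,0,0,0,2.35,0,0,0,2.35,0],
)

```text
time_s: 4.35
position: [0.5401, 0.2951, 0.0571]
ee_rot: [[-0.632, 0.775, 0.0], [0.775, 0.632, 0.0], [-0.0, 0.0, -1.0]]
force: [-0.6, 0.1, -0.4]
opening: 0.0341
finger_force: 0.0
```

>>> apply_moves(
  moves=[0,0,0,0,0,0,0,0,0,0,0,0,0,0,0,0,0,0,0,0,0,0,0,0,0,0,0,0,0,0,0,0,0,0,0,0,0,0,0,0],
  gripper=0,
)

```text
time_s: 5.35
position: [0.54, 0.295, 0.0571]
ee_rot: [[-0.632, 0.775, -0.0], [0.775, 0.632, -0.0], [-0.0, -0.0, -1.0]]
force: [-1.2, -0.1, 0.0]
opening: 0.0
finger_force: 0.0
```

```bash
python3 - <<'E'
from h import *
s=snap('wrist','w4');q=snap('side','s4');p=snap('scene','sc4')
print(proj(s,[.54,.295,.057]),proj(q,[.54,.295,.057]),proj(p,[.54,.295,.057]))
ca=cv2.resize(s['color'][150:350,180:380],(400,400));cb=cv2.resize(q['color'][130:210,200:280],(400,400),interpolation=cv2.INTER_CUBIC)
cc=cv2.resize(p['color'][150:230,320:400],(400,400),interpolation=cv2.INTER_CUBIC)
o=np.hstack([ca,cb,cc]);cv2.imwrite('pics/c4.png',cv2.resize(o,(800,267),interpolation=cv2.INTER_AREA)[:,:,::-1])
E
```

```text
[277.37661259 241.76933718] [245.43629045 167.37236029] [372.86632489 202.78378607]
```

View pics/c4.png

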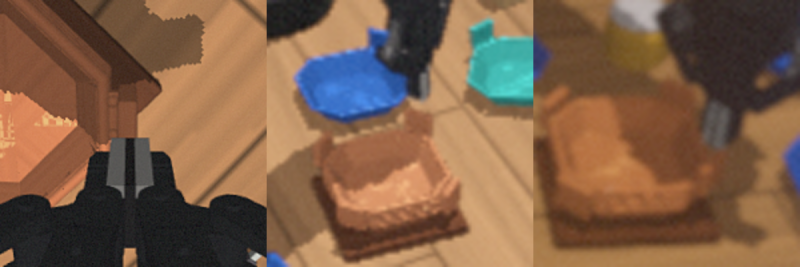

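```bash
python3 - <<'E'
from h import *
s,q,p=load('w4'),load('s4'),load('sc4')
T=[(s,277,254),(q,246,158.5),(p,374.5,193)]
print(tri(*T),tri(*T[:2])[0],tri(*T[1:])[0])
# lug top from these two new pics (top edge)
print(tri((q,200+(420-267)/3.333,130+113/3.333),(s,180+118*.75,150+95*.75)))
print(proj(s,[.54,.295,.08]))
st=manip.state();print(st['joint_pos'],st['wrist_torque'],st['finger_force'])
E
```

```text
(array([0.54023195, 0.29669453, 0.0888676 ]), [np.float64(4.8), np.float64(5.2), np.float64(2.9)]) [0.54058225 0.29865392 0.08945671] [0.54372925 0.29278398 0.09303727]
(array([0.53557509, 0.30143076, 0.06508634]), [np.float64(9.1), np.float64(9.1)])
[277.46809031 257.84329678]
[ 4.99988703e-01  4.27396702e-01 -2.11155053e-01  9.32233267e-01
 -2.66252777e-06  1.38668254e+00] [ 0.01246705  0.00521061 -0.02791353] 0.0
```

Side and scene views put the visible fingertips about 20–33 mm above the reported TCP, so the fingers shut above the lug. I'll reopen, go lower in a step, and close again.

>>> apply_moves(
  moves=[0,0,0,0,0,0,0,0,0,0,0,0,0,0,0,0,0,0,0,0,0,0,0,0,0,0,0.2,0,0,0,0.4,0,0,0,0.6,0,0,0,0.6,0],
  gripper=0.4,
)

```text
time_s: 6.5
position: [0.5392, 0.2946, 0.0408]
ee_rot: [[-0.632, 0.775, -0.002], [0.775, 0.632, -0.001], [0.0, -0.002, -1.0]]
force: [-0.0, -0.9, 0.5]
opening: 0.0341
finger_force: 0.0
```

>>> apply_moves(
  moves=[0,0,0,0,0,0,0,0,0,0,0,0,0,0,0,0,0,0,0,0,0,0,0,0,0,0,0,0,0,0,0,0,0,0,0,0,0,0,0,0],
  gripper=0.0,
)

```text
time_s: 7.5
position: [0.54, 0.295, 0.0421]
ee_rot: [[-0.632, 0.775, 0.0], [0.775, 0.632, 0.0], [-0.0, 0.0, -1.0]]
force: [-0.4, 0.2, -0.3]
opening: -0.0004
finger_force: 0.0
```

```bash
python3 - <<'E'
from h import *
q,p,s=snap('side','s5'),snap('scene','sc5'),snap('wrist','w5')
def tip(im,c,r0,r1,h=8):
    for r in range(r0,r1):
        row=im[r,c-h:c+h+1].astype(int);sat=row.max(1)-row.min(1);g=np.where(sat<28)[0]
        print(r,''.join('#' if x<28 else '.' for x in sat))
tip(q['color'],245,148,172);print();tip(p['color'],374,185,212);print();tip(s['color'],277,225,270,12)
for z in(.042,.065,.075): print(z,*[proj(x,[.54,.295,z]).round(1) for x in(q,p,s)])
print(manip.state()['joint_pos'])
E
```

```text
148 #############....
149 #############....
150 #############....
151 #############....
152 ############.....
153 ############.....
154 .###########.....
155 ....########.....
156 .....#######.....
157 ......######.....
158 ......######.....
159 .....#######.....
160 .....#######.....
161 .....#######.....
162 #.....#####......
163 ........##.......
164 .................
165 .................
166 .................
167 .................
168 .................
169 .................
170 .................
171 .................

185 .....############
186 .....############
187 .....############
188 ....############.
189 ....############.
190 ....############.
191 ....############.
192 ....###########..
193 ....###########..
194 ....###########..
195 ....##########...
196 .....########....
197 ......######.....
198 .......####......
199 .................
200 .................
201 .................
202 .................
203 .................
204 .................
205 .................
206 .................
207 .................
208 .................
209 .................
210 .................
[... 916 characters left out ...]
#######
255 #########################
256 #########################
257 #########################
258 #########################
259 #########################
260 #########################
261 #########################
262 #########################
263 #########################
264 #########################
265 #########################
266 #########################
267 #########################
268 #########################
269 #########################
0.042 [245.6 170.8] [371.9 207.4] [277.4 241.8]
0.065 [245.3 165.5] [373.4 200.3] [277.5 257.8]
0.075 [245.2 163.2] [374.1 197.2] [277.5 266.1]
[ 5.00007991e-01  4.40779155e-01 -2.28271476e-01  9.01792474e-01
 -1.43068236e-05  1.38663670e+00]
```

The tip rows (side 163, scene 198) give z≈0.074, right at the lug's top, so the tips stand 32 mm above the reported TCP. I'll go down 13 mm more for tips at ~0.061, above the rim (0.054).

>>> apply_moves(
  moves=[0,0,0,0,0,0,0,0,0,0,0,0,0,0,0,0,0,0,0,0,0,0,0,0,0,0,0.2,0,0,0,0.4,0,0,0,0.52,0,0,0,0.52,0],
  gripper=0.4,
)

```text
time_s: 8.65
position: [0.5394, 0.2947, 0.0281]
ee_rot: [[-0.632, 0.775, -0.001], [0.775, 0.632, -0.001], [0.0, -0.001, -1.0]]
force: [-0.3, 0.3, -0.3]
opening: 0.0343
finger_force: 0.0
```

>>> apply_moves(
  moves=[0,0,0,0,0,0,0,0,0,0,0,0,0,0,0,0,0,0,0,0,0,0,0,0,0,0,0,0,0,0,0,0,0,0,0,0,0,0,0,0],
  gripper=0.0,
)

```text
time_s: 9.65
position: [0.5398, 0.2948, 0.0292]
ee_rot: [[-0.632, 0.775, -0.0], [0.775, 0.632, -0.0], [-0.0, -0.0, -1.0]]
force: [-3.6, -2.5, 4.0]
opening: 0.006
finger_force: 60.8
```

Gripped (61 N). Raise slowly along the arc.

>>> apply_moves(
  moves=[0,0,-0.05,0,0,0,-0.1,0,0,-0.02,-0.15,0,0,-0.03,-0.2,0,0,-0.04,-0.25,0,0,-0.05,-0.3,0,0,-0.06,-0.35,0,0,-0.07,-0.4,0,0,-0.07,-0.4,0,0,-0.07,-0.4,0],
)

```text
time_s: 10.65
position: [0.5387, 0.294, 0.0391]
ee_rot: [[-0.632, 0.775, 0.0], [0.775, 0.632, 0.0], [-0.0, 0.0, -1.0]]
force: [-0.1, -0.7, -1.9]
opening: 0.0057
finger_force: 59.9
```

```bash
python3 - <<'E'
from h import *
s=snap('wrist','w6');q=snap('side','s6');p=snap('scene','sc6')
st=manip.state();print(st['position'],st['force'],st['wrist_torque'],st['opening'],st['finger_force'])
ca=cv2.resize(s['color'][120:320,110:310],(400,400));cb=cv2.resize(q['color'][140:220,200:280],(400,400),interpolation=cv2.INTER_CUBIC)
cc=cv2.resize(p['color'][150:230,315:395],(400,400),interpolation=cv2.INTER_CUBIC)
cv2.imwrite('pics/c6.png',cv2.resize(np.hstack([ca,cb,cc]),(800,267),interpolation=cv2.INTER_AREA)[:,:,::-1])
E
```

```text
[0.53858173 0.29391236 0.03897537] [ 0.21781291  0.43764353 -2.9396914 ] [ 0.08248816 -0.07118278  0.004772  ] 0.005935669570357573 59.945334792137146
```

View pics/c6.png

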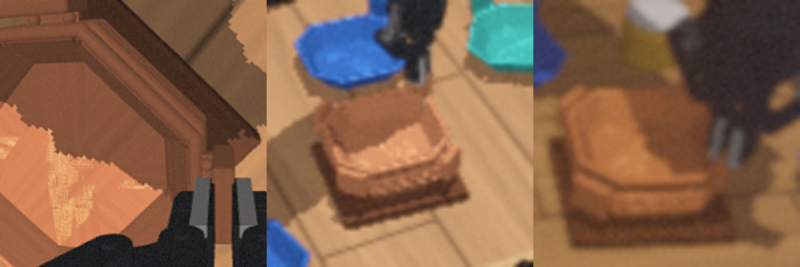

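The grip is on the lug and the tray is rising, with force -2.9 N and a small moment. I'll check tilt against level lift by optical flow of the rim in the fixed cameras.

```bash
cat > flow.py <<'E'
from h import *
import sys
def flow(n):
    c=np.array([.485,.2503]);h=np.radians(39.2);ex=np.array([np.cos(h),np.sin(h)]);ey=np.array([-ex[1],ex[0]])
    for a,b in(('s5','s'+n),('sc5','sc'+n)):
        A,B=load(a),load(b);ga,gb=[cv2.cvtColor(i['color'],cv2.COLOR_RGB2GRAY) for i in(A,B)]
        for nm,x,y,z in(('heel',-60,0,54),('left',0,60,54),('right',0,-60,54),('-x+y',-42,42,54),('-x-y',-42,-42,54),('+x-y',42,-42,54),('+x+y',42,42,54)):
            w=np.r_[c+(x*ex+y*ey)/1000,z/1000];p=proj(A,w)
            q,st,e=cv2.calcOpticalFlowPyrLK(ga,gb,p.astype(np.float32).reshape(1,1,2),None,winSize=(13,13),maxLevel=1)
            up=proj(A,w+[0,0,.01])-p
            d=q[0,0]-p; print(b,nm,p.round(),d.round(1),'rise mm %.1f'%(10*d@up/(up@up)),'err',round(float(e[0,0]),1))
E
python3 -c "
from flow import *
flow('6')"
```

```text
s6 heel [227. 191.] [-0.2 -1. ] rise mm 4.4 err 8.9
s6 left [220. 175.] [ 0.2 -0.2] rise mm 0.6 err 6.4
s6 right [252. 185.] [ 0.1 -1.3] rise mm 5.7 err 8.8
s6 -x+y [218. 184.] [-0.1 -0.9] rise mm 3.8 err 4.9
s6 -x-y [241. 191.] [ 0.2 -1.5] rise mm 6.5 err 12.6
s6 +x-y [253. 176.] [-0.4 -2.5] rise mm 10.9 err 2.6
s6 +x+y [230. 170.] [-0.8  0.4] rise mm -1.4 err 5.7
sc6 heel [330. 182.] [ 0.4 -1.9] rise mm 6.4 err 7.0
sc6 left [361. 181.] [-1.7 -0.3] rise mm -0.1 err 2.8
sc6 right [335. 203.] [ 1.2 -4.5] rise mm 14.8 err 6.5
sc6 -x+y [344. 178.] [-0.2 -2.4] rise mm 7.7 err 2.4
sc6 -x-y [326. 193.] [ 0.4 -0.2] rise mm 0.7 err 3.5
sc6 +x-y [354. 207.] [ 0.4 -2.5] rise mm 7.9 err 8.8
sc6 +x+y [371. 191.] [0.2 2. ] rise mm -6.2 err 7.6
```

```bash
cat > wf.py <<'E'
from h import *
h=np.radians(39.2);R=np.array([[np.cos(h),-np.sin(h),0],[np.sin(h),np.cos(h),0],[0,0,1]]);c=np.array([.485,.2503,.030])
def world(p,t,lift=0):
    q=np.array([-.060,0,.018]);p=np.array(p)-q;M=np.array([[np.cos(t),0,-np.sin(t)],[0,1,0],[np.sin(t),0,np.cos(t)]])
    return c+R@(M@p+q)+[0,0,lift]
def run(a,b,rise):
    A,B=load(a),load(b);ga,gb=[cv2.cvtColor(i['color'],cv2.COLOR_RGB2GRAY) for i in(A,B)]
    for x,y,z in((-60,-25,24),(-60,0,24),(-60,25,24),(-45,42,24),(-25,60,24),(0,60,24),(25,60,24),(42,42,24),(60,25,24),(60,5,24),(-32,18,3),(-18,32,3),(18,32,3),(32,18,3),(-32,-18,3)):
        P=np.array([x,y,z])/1000;p0=proj(A,world(P,0))
        q,s,e=cv2.calcOpticalFlowPyrLK(ga,gb,p0.astype(np.float32).reshape(1,1,2),None,winSize=(17,17),maxLevel=2)
        print((x,y,z),p0.round(),'flow',(q[0,0]-p0).round(1),'tilt',(proj(B,world(P,rise/.131))-p0).round(1),'level',(proj(B,world(P,0,rise))-p0).round(1),'none',(proj(B,world(P,0))-p0).round(1),round(float(e[0,0]),1))
E
python3 -c "
from wf import *
run('w5','w6',.010)"
```

```text
(-60, -25, 24) [ 81. 279.] flow [-37.  -43.6] tilt [-0.7  2.1] level [-7.7  9.3] none [-0.2  2.2] 6.7
(-60, 0, 24) [ 73. 245.] flow [-24.7   2.9] tilt [-0.9  1.7] level [-8.8  7.8] none [-0.4  1.8] 41.4
(-60, 25, 24) [ 66. 207.] flow [-9.   5.4] tilt [-1.1  1.3] level [-9.8  5.9] none [-0.6  1.3] 3.1
(-45, 42, 24) [ 81. 179.] flow [ 37.4 -75.3] tilt [-2.1  1.3] level [-9.7  4.4] none [-0.4  0.9] 45.6
(-25, 60, 24) [106. 147.] flow [ 16.9 -16.5] tilt [-3.1  0.9] level [-8.9  2.3] none [-0.   0.3] 5.8
(0, 60, 24) [146. 144.] flow [0.3 1.4] tilt [-3.7  1.1] level [-6.7  2. ] none [0.7 0.3] 2.7
(25, 60, 24) [189. 142.] flow [1.7 0.1] tilt [-3.   1.3] level [-3.6  1.8] none [1.6 0.3] 5.5
(42, 42, 24) [222. 175.] flow [27.8 24.8] tilt [-1.7  3.7] level [-0.9  4.5] none [2.3 0.9] 5.7
(60, 25, 24) [257. 206.] flow [2.4 0.6] tilt [0.3 6.4] level [1.9 6.9] none [2.9 1.5] 5.0
(60, 5, 24) [258. 241.] flow [0.8 8.3] tilt [0.4 8.5] level [1.9 9.2] none [2.8 2. ] 2.8
(-32, 18, 3) [119. 209.] flow [-7.2  5.6] tilt [0.2 2.2] level [-6.7  5.7] none [0.2 1.2] 2.6
(-18, 32, 3) [136. 187.] flow [-6.5  4.2] tilt [-0.1  2. ] level [-6.2  4.5] none [0.5 0.9] 2.1
(18, 32, 3) [190. 186.] flow [-2.8  3.8] tilt [0.3 3.1] level [-3.   4.6] none [1.4 1. ] 1.8
(32, 18, 3) [213. 208.] flow [14.3 20.3] tilt [1.1 4.6] level [-1.3  6.1] none [1.8 1.3] 4.8
(-32, -18, 3) [127. 259.] flow [-5.2  7.2] tilt [0.5 3.3] level [-5.6  8.2] none [0.4 1.9] 1.7
```

The tray lifted level (flow matches the level prediction, e.g. (119,209) → (-7.2,5.6)), because the flat pads resist the tilt. I'll ease the finger gap slightly so the lug wedges tilted and the heel sinks back into the nest.

>>> apply_moves(
  moves=[0,0,0,0,0,0,0,0,0,0,0,0,0,0,0,0,0,0,0,0,0,0,0,0,0,0,0,0,0,0,0,0,0,0,0,0,0,0,0,0],
  gripper=0.085,
)

```text
time_s: 11.8
position: [0.5386, 0.2939, 0.0391]
ee_rot: [[-0.632, 0.775, 0.0], [0.775, 0.632, -0.0], [-0.0, -0.0, -1.0]]
force: [0.4, 0.0, -2.1]
opening: 0.0072
finger_force: 19.1
```

```bash
python3 - <<'E'
from wf import *
snap('wrist','w7');st=manip.state();print(st['time_s'],st['force'],st['wrist_torque'],st['opening'],st['finger_force'])
A,B=load('w6'),load('w7');ga,gb=[cv2.cvtColor(i['color'],cv2.COLOR_RGB2GRAY) for i in(A,B)]
for x,y,z in((-32,18,3),(-18,32,3),(18,32,3),(32,18,3),(-32,-18,3),(0,60,24),(-40,-10,3),(-40,10,3),(60,5,24)):
    P=np.array([x,y,z])/1000;p=proj(A,world(P,0,.010));q,s,e=cv2.calcOpticalFlowPyrLK(ga,gb,p.astype(np.float32).reshape(1,1,2),None,winSize=(17,17),maxLevel=2)
    print((x,y,z),p.round(),(q[0,0]-p).round(1),'tiltpred',(proj(B,world(P,.010/.131))-p).round(1),round(float(e[0,0]),1))
E
```

```text
11.85 [ 0.08214164  0.29226579 -1.90223191] [ 0.06251862 -0.04327625  0.01836205] 0.00764041133485884 19.1220223903656
(-32, 18, 3) [112. 214.] [-0.9  1.4] tiltpred [ 7.  -3.5] 3.2
(-18, 32, 3) [130. 192.] [ 0.1 -0. ] tiltpred [ 6.1 -2.5] 1.3
(18, 32, 3) [187. 191.] [0.3 0.3] tiltpred [ 3.4 -1.5] 1.5
(32, 18, 3) [212. 214.] [0.1 0.1] tiltpred [ 2.6 -1.4] 1.9
(-32, -18, 3) [121. 267.] [-0.  0.] tiltpred [ 6.2 -4.9] 1.2
(0, 60, 24) [139. 146.] [ 0.3 -0. ] tiltpred [ 3.1 -0.9] 1.9
(-40, -10, 3) [109. 256.] [-0. -0.] tiltpred [ 7.  -4.9] 1.2
(-40, 10, 3) [104. 226.] [0.1 3.3] tiltpred [ 7.4 -4.1] 12.0
(60, 5, 24) [260. 250.] [-1.1 -0.8] tiltpred [-1.3 -0.6] 4.1
```

>>> apply_moves(
  moves=[0,0,0,0,0,0,0,0,0,0,0,0,0,0,0,0,0,0,0,0,0,0,0,0,0,0,0,0,0,0,0,0,0,0,0,0,0,0,0,0],
  gripper=0.104,
)

```text
time_s: 12.85
position: [0.5386, 0.2939, 0.039]
ee_rot: [[-0.632, 0.775, -0.0], [0.775, 0.632, 0.0], [0.0, -0.0, -1.0]]
force: [0.5, 0.4, -0.1]
opening: 0.0088
finger_force: 0.0
```

```bash
cat > fl.py <<'E'
from wf import *
PTS=[(-32,18,3),(-18,32,3),(18,32,3),(32,18,3),(-32,-18,3),(-18,-32,3),(0,60,24),(-40,-10,3),(60,5,24)]
def fl(a,b,t0,l0,t,l):
    st=manip.state();print(st['time_s'],st['position'].round(4),st['force'].round(2),st['wrist_torque'].round(3),st['opening'],st['finger_force'])
    A,B=load(a),load(b);ga,gb=[cv2.cvtColor(i['color'],cv2.COLOR_RGB2GRAY) for i in(A,B)]
    for x,y,z in PTS:
        P=np.array([x,y,z])/1000;p=proj(A,world(P,t0,l0));q,s,e=cv2.calcOpticalFlowPyrLK(ga,gb,p.astype(np.float32).reshape(1,1,2),None,winSize=(19,19),maxLevel=3)
        print((x,y,z),p.round(),(q[0,0]-p).round(1),'pred',(proj(B,world(P,t,l))-p).round(1),round(float(e[0,0]),1))
E
python3 - <<'E'
from fl import *
snap('wrist','w8');fl('w7','w8',0,.010,.010/.131,0)
E
```

```text
12.9 [0.5386 0.2939 0.0391] [-0.25 -0.18  0.51] [ 0.009 -0.025  0.032] 0.009288128487176417 0.0
(-32, 18, 3) [113. 214.] [ 3.9 -1.8] pred [ 6.9 -3.5] 3.5
(-18, 32, 3) [130. 192.] [ 3.9 -3.2] pred [ 6.  -2.5] 2.4
(18, 32, 3) [187. 191.] [ 3.4 -2.3] pred [ 3.3 -1.5] 1.7
(32, 18, 3) [212. 214.] [ 2.1 -3.9] pred [ 2.4 -1.5] 2.0
(-32, -18, 3) [121. 267.] [ 3.7 -4. ] pred [ 6.1 -4.9] 1.6
(-18, -32, 3) [144. 288.] [ 2.  -6.1] pred [ 4.9 -4.7] 4.2
(0, 60, 24) [139. 146.] [ 0.2 -0.7] pred [ 3.1 -0.9] 2.4
(-40, -10, 3) [109. 256.] [ 4.  -3.4] pred [ 6.9 -4.9] 1.6
(60, 5, 24) [260. 250.] [-1.  -0.3] pred [-1.5 -0.7] 7.1
```

The lug slipped out and force is zero. Better plan: grip the lug across its 30 mm length with a light force (force scales with commanded opening), so the tray can pivot about the pads. Afterwards tighten to keep it level. Open, rise and turn a quarter.

>>> apply_moves(
  moves=[0,0,0,0,0,0,0,0,0,0,0,0,0,0,-1,0,0,0,-2,0,0,0,-3,-0.5,0,0,-3,-1.5,0,0,-3,-2.5,0,0,-3,-3.5,0,0,-3,-4.5],
  gripper=0.5,
)

```text
time_s: 13.9
position: [0.5386, 0.2939, 0.1141]
ee_rot: [[-0.968, 0.25, 0.0], [0.25, 0.968, 0.0], [-0.0, 0.0, -1.0]]
force: [0.1, 0.6, -0.3]
opening: 0.0429
finger_force: 0.0
```

>>> apply_moves(
  moves=[0,0,0,-1,0,0,0,-2,0,0,0,-3,0,0,0,-4,0,0,0,-5,0,0,0,-6,0,0,0,-6.75,0,0,0,-6.75,0,0,0,-6.75,0,0,0,-6.75],
)

```text
time_s: 14.9
position: [0.5386, 0.2939, 0.114]
ee_rot: [[-0.776, -0.631, -0.0], [-0.631, 0.776, -0.0], [0.0, 0.0, -1.0]]
force: [0.1, -0.3, 0.2]
opening: 0.0429
finger_force: 0.0
```

```bash
python3 - <<'E'
from wf import *
s=snap('wrist','w9');snap('scene','sc9');q=snap('side','s9');st=manip.state();print(st['time_s'],st['position'],np.round(st['ee_rot'],3).tolist(),st['opening'],st['joint_pos'].round(2))
for P in((.071,0,.044),(.071,.015,.044),(.071,-.015,.044),(-.06,0,.024),(0,.06,.024),(0,-.06,.024)): print(P,proj(s,world(P,0)).round(1))
# copper lug orange mask near expected + rim fit: floor bright mask outline
im=s['color'].astype(int);hsv=cv2.cvtColor(s['color'],cv2.COLOR_RGB2HSV)
ca=s['color'][30:330,120:520];cb=cv2.resize(q['color'][130:220,200:280],(266,300),interpolation=cv2.INTER_CUBIC)
cv2.imwrite('pics/c9.png',np.hstack([ca,cb])[:,:,::-1])
E
```

```text
15.05 [0.53862886 0.29390897 0.11406482] [[-0.775, -0.631, 0.0], [-0.631, 0.775, 0.0], [-0.0, 0.0, -1.0]] 0.04243128351637034 [ 0.5   0.38 -0.14  1.05  0.   -0.18]
(0.071, 0, 0.044) [278.4 224.6]
(0.071, 0.015, 0.044) [299.5 224.5]
(0.071, -0.015, 0.044) [257.2 224.6]
(-0.06, 0, 0.024) [277.8  42.2]
(0, 0.06, 0.024) [359.1 124.2]
(0, -0.06, 0.024) [196.9 124.5]
```

View pics/c9.png

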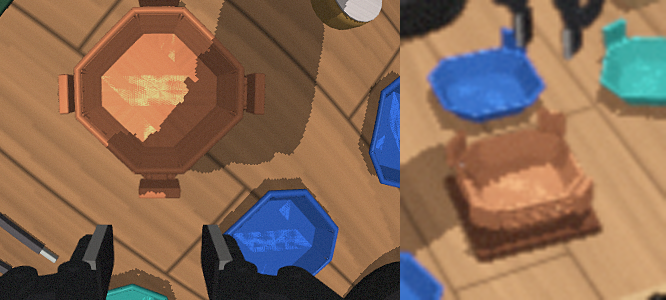

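```bash
python3 - <<'E'
from wf import *
s=load('w9');im=s['color']
print('col280',[(r,im[r,278:283].mean(0).astype(int).tolist()) for r in range(196,236,2)])
print('heelcol',[(r,im[r,278:283].mean(0).astype(int).tolist()) for r in range(30,56,2)])
print('row216',[(c,im[214:219,c].mean(0).astype(int).tolist()) for c in range(250,312,3)])
for x in(57,63,67,75):
  for z in (.024,.044): print(x,z,proj(s,world((x/1000,0,z),0)).round(1))
for x in(57,63):print(-x,proj(s,world((-x/1000,0,.024),0)).round(1))
E
```

```text
col280 [(196, [106, 67, 46]), (198, [116, 73, 50]), (200, [130, 81, 55]), (202, [107, 66, 45]), (204, [111, 70, 51]), (206, [118, 71, 50]), (208, [118, 72, 50]), (210, [85, 53, 38]), (212, [87, 54, 38]), (214, [86, 55, 39]), (216, [88, 56, 38]), (218, [108, 68, 46]), (220, [118, 73, 53]), (222, [158, 96, 67]), (224, [215, 130, 88]), (226, [206, 123, 84]), (228, [173, 118, 80]), (230, [180, 129, 88]), (232, [174, 125, 83]), (234, [171, 123, 83])]
heelcol [(30, [75, 48, 35]), (32, [80, 51, 34]), (34, [77, 45, 32]), (36, [119, 75, 53]), (38, [182, 109, 74]), (40, [223, 135, 90]), (42, [158, 97, 66]), (44, [154, 94, 63]), (46, [122, 75, 53]), (48, [126, 78, 54]), (50, [123, 77, 53]), (52, [125, 77, 52]), (54, [126, 76, 50])]
row216 [(250, [168, 121, 81]), (253, [171, 123, 83]), (256, [175, 125, 86]), (259, [106, 70, 49]), (262, [90, 55, 37]), (265, [90, 56, 39]), (268, [90, 55, 40]), (271, [92, 58, 43]), (274, [91, 56, 39]), (277, [92, 59, 41]), (280, [91, 57, 41]), (283, [90, 55, 39]), (286, [90, 54, 37]), (289, [90, 56, 38]), (292, [92, 57, 42]), (295, [91, 58, 43]), (298, [84, 51, 36]), (301, [161, 117, 80]), (304, [160, 115, 81]), (307, [158, 113, 76]), (310, [159, 115, 78])]
57 0.024 [278.2 198.6]
57 0.044 [278.3 205.5]
63 0.024 [278.2 206.2]
63 0.044 [278.3 213.8]
67 0.024 [278.2 211.3]
67 0.044 [278.4 219.2]
75 0.024 [278.3 221.2]
75 0.044 [278.4 229.9]
-57 [277.8  46.1]
-63 [277.8  38.3]
```

Profiles show the tray back in its nest (lug top rows 217–227, heel rim 37–45, within ~1.5 mm of predicted). Descend with pads straddling the lug's 30 mm, slightly outward.

>>> apply_moves(
  moves=[-0.2,0,0.5,0,-0.2,0,1,0,-0.2,0,1.5,0,-0.2,0,2,0,-0.2,0,2.5,0,-0.2,0,3,0,-0.2,0,3.3,0,-0.2,0,3.5,0,-0.2,0,3.6,0,-0.2,0,3.6,0],
)

```text
time_s: 16.05
position: [0.5426, 0.2971, 0.024]
ee_rot: [[-0.775, -0.632, 0.0], [-0.632, 0.775, -0.0], [-0.0, -0.0, -1.0]]
force: [-0.6, -0.6, 0.0]
opening: 0.0425
finger_force: 0.0
```

>>> apply_moves(
  moves=[-0.2,0,0,0,-0.2,0,0,0,-0.2,0,0,0,-0.2,0,0,0,-0.2,0,0,0,-0.2,0,0,0,-0.2,0,0,0,-0.2,0,0,0,-0.2,0,0,0,-0.2,0,0,0],
  gripper=0.345,
)

```text
time_s: 17.05
position: [0.547, 0.3006, 0.0245]
ee_rot: [[-0.775, -0.632, 0.001], [-0.632, 0.775, 0.001], [-0.001, -0.0, -1.0]]
force: [2.5, 1.5, 4.2]
opening: 0.0295
finger_force: 8.7
```

I shifted outward twice, so open a little, move back 5 mm, and re-close lightly.

>>> apply_moves(
  moves=[0,0,0,0,0,0,0,0,0,0,0,0,0,0,0,0,0.1,0,0,0,0.2,0,0,0,0.2,0,0,0,0.2,0,0,0,0.2,0,0,0,0.2,0,0,0],
  gripper=0.42,
)

```text
time_s: 18.05
position: [0.5426, 0.2971, 0.0241]
ee_rot: [[-0.775, -0.632, 0.0], [-0.632, 0.775, 0.0], [-0.0, -0.0, -1.0]]
force: [0.1, -0.1, 0.5]
opening: 0.0359
finger_force: 0.0
```

>>> apply_moves(
  moves=[0,0,0,0,0,0,0,0,0,0,0,0,0,0,0,0,0,0,0,0,0,0,0,0,0,0,0,0,0,0,0,0,0,0,0,0,0,0,0,0],
  gripper=0.343,
)

```text
time_s: 19.05
position: [0.5426, 0.2971, 0.0241]
ee_rot: [[-0.775, -0.632, 0.0], [-0.632, 0.775, 0.0], [-0.0, -0.0, -1.0]]
force: [0.4, 0.3, 1.4]
opening: 0.0301
finger_force: 12.5
```

```bash
python3 - <<'E'
from wf import *
snap('wrist','w10');snap('scene','sc10');snap('side','s10');st=manip.state();print(st['time_s'],st['position'],st['opening'],st['finger_force'],st['force'])
E
```

```text
19.2 [0.54260502 0.29709086 0.02410856] 0.029546189547917295 12.498169094324112 [ 0.38557274 -0.39294756  1.51633599]
```

>>> apply_moves(
  moves=[0,0,-0.05,0,0.01,0,-0.1,0,0.02,0,-0.15,0,0.03,0,-0.2,0,0.04,0,-0.25,0,0.05,0,-0.3,0,0.06,0,-0.35,0,0.07,0,-0.4,0,0.07,0,-0.4,0,0.07,0,-0.4,0],
)

```text
time_s: 20.2
position: [0.5413, 0.296, 0.0342]
ee_rot: [[-0.775, -0.632, 0.0], [-0.632, 0.775, 0.0], [-0.0, -0.0, -1.0]]
force: [0.5, 0.6, -1.5]
opening: 0.0295
finger_force: 12.3
```

```bash
python3 - <<'E'
from fl import *
snap('wrist','w11')
PTS[:]=[(-32,18,3),(-18,32,3),(18,32,3),(32,18,3),(-32,-18,3),(-18,-32,3),(18,-32,3),(32,-18,3),(0,60,24),(0,-60,24),(-60,10,24),(25,-60,24),(60,-20,24),(60,20,24)]
print('tilt');fl('w10','w11',0,0,.010/.131,0);print('level');fl('w10','w11',0,0,0,.01)
E
```

```text
tilt
20.25 [0.5412 0.296  0.0341] [-0.21  0.17 -1.52] [ 0.105 -0.053 -0.055] 0.02964933859757816 12.336751967668533
(-32, 18, 3) [314.  54.] [-3. 10.] pred [-1.6  7.8] 2.6
(-18, 32, 3) [341.  81.] [-3.9  6.9] pred [-2.4  6.4] 3.5
(18, 32, 3) [339. 149.] [ 3.9 -0.6] pred [-1.5  4.2] 2.6
(32, 18, 3) [313. 175.] [-1.   4.9] pred [-0.7  3.9] 2.6
(-32, -18, 3) [244.  54.] [-25.3  36.5] pred [1.4 7.8] 7.6
(-18, -32, 3) [217.  81.] [-1.7 13.5] pred [2.3 6.4] 10.4
(18, -32, 3) [218. 149.] [1.8 5.6] pred [1.4 4.3] 3.2
(32, -18, 3) [245. 175.] [1.3 6. ] pred [0.6 3.9] 3.2
(0, 60, 24) [405. 118.] [-7.7 11.9] pred [-4.2  2.2] 5.1
(0, -60, 24) [152. 118.] [ -7.8 -35.4] pred [4.1 2.2] 35.8
(-60, 10, 24) [301. -10.] [ -5.6 -26.5] pred [-1.4  9.7] 0.0
(25, -60, 24) [155. 170.] [-0.  -1.2] pred [2.6 1. ] 2.5
(60, -20, 24) [238. 239.] [0.4 2.4] pred [0.3 1.2] 2.5
(60, 20, 24) [320. 239.] [-25.1   2.9] pred [-0.3  1.2] 7.3
level
20.25 [0.5412 0.296  0.0341] [-0.21  0.17 -1.52] [ 0.105 -0.053 -0.055] 0.02964933859757816 12.336751967668533
(-32, 18, 3) [314.  54.] [-3. 10.] pred [-0.   3.3] 2.6
(-18, 32, 3) [341.  81.] [-3.9  6.9] pred [-0.   3.3] 3.5
(18, 32, 3) [339. 149.] [ 3.9 -0.6] pred [-0.1  3.3] 2.6
(32, 18, 3) [313. 175.] [-1.   4.9] pred [-0.1  3.3] 2.6
(-32, -18, 3) [244.  54.] [-25.3  36.5] pred [-0.   3.3] 7.6
(-18, -32, 3) [217.  81.] [-1.7 13.5] pred [-0.   3.3] 10.4
(18, -32, 3) [218. 149.] [1.8 5.6] pred [0.1 3.3] 3.2
(32, -18, 3) [245. 175.] [1.3 6. ] pred [0.1 3.3] 3.2
(0, 60, 24) [405. 118.] [-7.7 11.9] pred [-0.1  3.7] 5.1
(0, -60, 24) [152. 118.] [ -7.8 -35.4] pred [0.1 3.7] 35.8
(-60, 10, 24) [301. -10.] [ -5.6 -26.5] pred [0.  3.3] 0.0
(25, -60, 24) [155. 170.] [-0.  -1.2] pred [0.2 3.6] 2.5
(60, -20, 24) [238. 239.] [0.4 2.4] pred [0.1 3.4] 2.5
(60, 20, 24) [320. 239.] [-25.1   2.9] pred [-0.2  3.4] 7.3
```

Now it tilts: the flow follows the tilt prediction (-1.6,7.8), not the level one. Continue up 12 mm along the arc.

>>> apply_moves(
  moves=[0.01,0,-0.06,0,0.03,0,-0.12,0,0.04,0,-0.18,0,0.06,0,-0.24,0,0.08,0,-0.3,0,0.09,0,-0.36,0,0.11,0,-0.42,0,0.13,0,-0.48,0,0.13,0,-0.48,0,0.13,0,-0.48,0],
)

```text
time_s: 21.25
position: [0.5387, 0.2939, 0.0461]
ee_rot: [[-0.775, -0.632, 0.0], [-0.632, 0.775, 0.0], [-0.0, -0.0, -1.0]]
force: [0.6, -0.4, -1.7]
opening: 0.0293
finger_force: 12.3
```

```bash
python3 - <<'E'
from fl import *
snap('wrist','w12');snap('side','s12');snap('scene','sc12')
PTS[:]=[(-32,18,3),(-18,32,3),(18,32,3),(32,18,3),(-32,-18,3),(-18,-32,3),(18,-32,3),(32,-18,3),(-25,0,3),(0,20,3),(0,-20,3),(60,-10,24),(60,10,24)]
fl('w11','w12',.085,0,.168,0)
E
```

```text
21.4 [0.5386 0.2939 0.046 ] [-0.13 -1.14 -1.28] [ 0.011 -0.103  0.015] 0.02918586232028145 12.301254719495773
(-32, 18, 3) [312.  62.] [-2.7 10.7] pred [-1.7 10. ] 3.6
(-18, 32, 3) [338.  88.] [-8.8  3.6] pred [-2.8  8.4] 2.0
(18, 32, 3) [338. 154.] [-2.7  6.7] pred [-2.   5.5] 2.9
(32, 18, 3) [312. 179.] [-0.9  5.8] pred [-0.9  4.9] 3.5
(-32, -18, 3) [245.  62.] [ 1.2 11.5] pred [ 1.6 10. ] 5.3
(-18, -32, 3) [219.  88.] [-1.5 13.7] pred [2.7 8.4] 5.9
(18, -32, 3) [219. 154.] [377.4 342.6] pred [1.9 5.5] 5.3
(32, -18, 3) [245. 179.] [2.2 7. ] pred [0.9 4.9] 7.3
(-25, 0, 3) [279.  74.] [-22.   22.8] pred [-0.1  9.3] 5.0
(0, 20, 3) [316. 120.] [ 0.4 -4. ] pred [-1.5  6.9] 10.5
(0, -20, 3) [241. 120.] [-0.1  8.3] pred [1.5 6.9] 8.8
(60, -10, 24) [259. 241.] [0.2 3. ] pred [0.3 1.3] 2.3
(60, 10, 24) [299. 240.] [-0.3  2.6] pred [-0.3  1.3] 2.9
```

Tilt has reached ≈0.17 rad with the heel still down, past the film's release angle. Lower it back level, tighten fully, then lift.

>>> apply_moves(
  moves=[-0.02,0,0.1,0,-0.05,0,0.2,0,-0.08,0,0.32,0,-0.11,0,0.44,0,-0.14,0,0.56,0,-0.17,0,0.68,0,-0.19,0,0.78,0,-0.2,0,0.86,0,-0.2,0,0.86,0,-0.2,0,0.86,0],
)

```text
time_s: 22.4
position: [0.5426, 0.2971, 0.0246]
ee_rot: [[-0.775, -0.632, 0.0], [-0.632, 0.775, 0.0], [-0.0, -0.0, -1.0]]
force: [1.3, 1.0, 0.1]
opening: 0.0296
finger_force: 12.5
```

>>> apply_moves(
  moves=[0,0,0,0,0,0,0,0,0,0,0,0,0,0,0,0,0,0,0,0,0,0,0,0,0,0,0,0,0,0,0,0,0,0,0,0,0,0,0,0],
  gripper=0,
)

```text
time_s: 23.4
position: [0.5425, 0.297, 0.0246]
ee_rot: [[-0.775, -0.632, -0.0], [-0.632, 0.775, -0.0], [0.0, -0.0, -1.0]]
force: [0.0, -0.1, 4.6]
opening: 0.0278
finger_force: 59.2
```

>>> apply_moves(
  moves=[0,0,-0.1,0,0,0,-0.2,0,0,0,-0.3,0,0,0,-0.4,0,0,0,-0.5,0,0,0,-0.6,0,0,0,-0.7,0,0,0,-0.8,0,0,0,-0.8,0,0,0,-0.8,0],
)

```text
time_s: 24.4
position: [0.5425, 0.2971, 0.0446]
ee_rot: [[-0.775, -0.632, 0.0], [-0.632, 0.775, 0.0], [-0.0, 0.0, -1.0]]
force: [-0.2, 0.6, -1.4]
opening: 0.0275
finger_force: 59.2
```

```bash
python3 - <<'E'
from fl import *
snap('wrist','w13');snap('side','s13');snap('scene','sc13')
PTS[:]=[(-32,18,3),(-18,32,3),(18,32,3),(32,18,3),(-32,-18,3),(-18,-32,3),(18,-32,3),(32,-18,3),(60,-10,24),(60,10,24)]
print('level');fl('w10','w13',0,0,0,.020);print('tilt');fl('w10','w13',0,0,.02/.131,0)
E
```

```text
level
24.55 [0.5424 0.297  0.0444] [ 0.82 -0.6  -1.82] [ 0.024 -0.107  0.013] 0.02770409536951296 59.17783856391907
(-32, 18, 3) [314.  54.] [-1.9  6.1] pred [-0.1  0.3] 2.1
(-18, 32, 3) [341.  81.] [-4.3  2.9] pred [-0.2  0.2] 2.6
(18, 32, 3) [339. 149.] [-1.6  3. ] pred [-0.2  0. ] 2.1
(32, 18, 3) [313. 175.] [-0.4  2.6] pred [-0.1 -0. ] 1.7
(-32, -18, 3) [244.  54.] [-22.   28.7] pred [0.1 0.3] 3.6
(-18, -32, 3) [217.  81.] [-4.1 11.5] pred [0.2 0.2] 10.3
(18, -32, 3) [218. 149.] [1.1 3.3] pred [0.2 0. ] 1.8
(32, -18, 3) [245. 175.] [0.5 3.3] pred [ 0.1 -0. ] 2.6
(60, -10, 24) [259. 239.] [-0.1  1.6] pred [ 0.  -0.2] 2.3
(60, 10, 24) [299. 239.] [1.4 1.2] pred [-0.1 -0.2] 9.8
tilt
24.55 [0.5424 0.297  0.0444] [ 0.82 -0.6  -1.82] [ 0.024 -0.107  0.013] 0.02770409536951296 59.17783856391907
(-32, 18, 3) [314.  54.] [-1.9  6.1] pred [-3.1  8.8] 2.1
(-18, 32, 3) [341.  81.] [-4.3  2.9] pred [-4.8  5.9] 2.6
(18, 32, 3) [339. 149.] [-1.6  3. ] pred [-2.9  1.1] 2.1
(32, 18, 3) [313. 175.] [-0.4  2.6] pred [-1.3  0.3] 1.7
(-32, -18, 3) [244.  54.] [-22.   28.7] pred [2.8 8.8] 3.6
(-18, -32, 3) [217.  81.] [-4.1 11.5] pred [4.5 5.9] 10.3
(18, -32, 3) [218. 149.] [1.1 3.3] pred [2.8 1.1] 1.8
(32, -18, 3) [245. 175.] [0.5 3.3] pred [1.1 0.3] 2.6
(60, -10, 24) [259. 239.] [-0.1  1.6] pred [ 0.1 -5.9] 2.3
(60, 10, 24) [299. 239.] [1.4 1.2] pred [-0.2 -5.9] 9.8
```

```bash
cat > fit.py <<'E'
from fl import *
from scipy.optimize import least_squares
def fit(a,b):
    A,B=load(a),load(b);ga,gb=[cv2.cvtColor(i['color'],cv2.COLOR_RGB2GRAY) for i in(A,B)]
    P=[np.array([r*np.cos(k),r*np.sin(k),0])/1000+[0,0,.003] for r in(36.5,) for k in np.radians(np.arange(-165,180,15))]+[np.array(p)/1000 for p in((-32,18,3),(-18,32,3),(18,32,3),(32,18,3),(-32,-18,3),(-18,-32,3),(18,-32,3),(32,-18,3))]
    p=np.float32([proj(A,world(x,0)) for x in P]).reshape(-1,1,2)
    q,s,e=cv2.calcOpticalFlowPyrLK(ga,gb,p,None,winSize=(21,21),maxLevel=2)
    r,s2,_=cv2.calcOpticalFlowPyrLK(gb,ga,q,None,winSize=(21,21),maxLevel=2)
    ok=(np.linalg.norm((r-p)[:,0],axis=1)<.5)&(e[:,0]<4)
    def w(x,v): 
        o=world(x,v[0],v[2]); return o+R@[v[1],0,0]
    f=lambda v:np.ravel([proj(B,w(x,v))-y for x,y in zip(np.array(P)[ok],q[ok,0])])
    o=least_squares(f,[.05,0,.01],loss='soft_l1');v=o.x
    print(a,b,'n',ok.sum(),'tilt %.3f dx %.1fmm heel lift %.1fmm'%(v[0],1e3*v[1],1e3*v[2]),'rms',np.median(abs(f(v))).round(2)); return v
E
python3 -c "
from fit import *
for b in('w11','w12','w13'): fit('w10',b)"
```

```text
w10 w11 n 9 tilt 0.118 dx 0.4mm heel lift -4.4mm rms 0.21
w10 w12 n 0 tilt 0.050 dx 0.0mm heel lift 10.0mm rms nan
w10 w13 n 13 tilt 0.081 dx 1.0mm heel lift 10.9mm rms 0.2
  return _methods._mean(a, axis=axis, dtype=dtype,
  ret = ret.dtype.type(ret / rcount)
```

Level grip: the tracked fit gives tilt 0.08 rad, heel 11 mm up. Raise it, then carry.

>>> apply_moves(
  moves=[0,0,-0.2,0,0,0,-0.6,0,0,0,-1.1,0,0,0,-1.6,0,0,0,-2.2,0,0,0,-2.8,0,0,0,-3.4,0,0,0,-3.8,0,0,0,-4.05,0,0,0,-4.1,0],
)

```text
time_s: 25.55
position: [0.543, 0.2973, 0.1481]
ee_rot: [[-0.775, -0.632, 0.001], [-0.632, 0.775, 0.001], [-0.001, -0.0, -1.0]]
force: [-0.1, -0.4, -1.5]
opening: 0.0278
finger_force: 59.2
```

```bash
python3 -c "
from fit import *
snap('wrist','w14');fit('w10','w14');fit('w13','w14') if 0 else None
st=manip.state();print(st['time_s'],st['position'],st['force'],st['wrist_torque'],st['opening'])
"
```

```text
w10 w14 n 11 tilt 0.063 dx 2.0mm heel lift 114.4mm rms 0.36
25.6 [0.54272918 0.29717549 0.14756062] [-0.24497509  0.57933601 -1.24969416] [ 0.03287828 -0.07120626 -0.05106298] 0.027894861704823703
```

Tilt is stable at ~0.06–0.08 and the load is 1.4 N (one tray). Carry over the lid.

>>> apply_moves(
  moves=[0.1,-0.2,0,0,0.3,-0.7,0,0,0.6,-1.4,0,0,0.95,-2.15,0,0,1.3,-2.95,0,0,1.65,-3.75,0,0,2,-4.55,0,0,2.3,-5.2,0,0,2.45,-5.6,0,0,2.5,-5.7,0,0],
)

```text
time_s: 26.6
position: [0.5844, 0.1457, 0.1468]
ee_rot: [[-0.776, -0.631, -0.0], [-0.631, 0.776, -0.0], [0.0, 0.0, -1.0]]
force: [0.2, 0.6, -2.0]
opening: 0.0276
finger_force: 59.3
```

>>> apply_moves(
  moves=[0.1,-0.2,0,0,0.3,-0.6,0,0,0.55,-1.2,0,0,0.85,-1.9,0,0,1.15,-2.6,0,0,1.5,-3.4,0,0,1.8,-4.1,0,0,2,-4.55,0,0,2.1,-4.75,0,0,2.12,-4.8,0,0],
)

```text
time_s: 27.6
position: [0.6189, 0.0201, 0.147]
ee_rot: [[-0.775, -0.632, -0.0], [-0.632, 0.775, 0.0], [0.0, 0.0, -1.0]]
force: [0.2, -0.4, -1.6]
opening: 0.0279
finger_force: 59.3
```

```bash
python3 - <<'E'
from fit import *
s=snap('wrist','w15');q=snap('side','s15');p=snap('scene','sc15')
st=manip.state();print(st['time_s'],st['position'],st['force'],st['opening'],st['finger_force'])
# tray centre by copper mask: centroid of copper pixels near expected, two views
C=np.array([.5625,-.027,.16])
for i,o in((q,load('s13')),(p,load('sc13'))):
    u=proj(i,C);d=(cv2.absdiff(i['color'],o['color']).max(2)>25)
    h=cv2.cvtColor(i['color'],cv2.COLOR_RGB2HSV);m=((h[...,0]<14)&(h[...,1]>110)&(h[...,2]>60)).astype(np.uint8)
    n,l,S,c=cv2.connectedComponentsWithStats(m);k=l[int(u[1]),int(u[0])];print(i['n'],u.round(),k,S[k],c[k].round(1))
# old nest: stack unmoved?
v=fit('w10','w15')
E
```

```text
27.75 [0.61874726 0.0211742  0.14700601] [ 0.12383103 -0.50066452 -2.94855056] 0.027848238968708187 59.30358409881592
side [298. 200.] 122 [ 275  173   45   72 1933] [296.6 208.9]
scene [242. 188.] 100 [ 213  167   50   37 1129] [235.2 188. ]
w10 w15 n 7 tilt -0.021 dx 121.7mm heel lift -1577.7mm rms 11.49
```

```bash
python3 - <<'E'
import fit as F, h
from h import *
ld=F.load
A=ld('w10')
def load2(t):
    s=ld(t)
    if t=='w15': s['xyz']=A['xyz'];s['rotation']=A['rotation']
    return s
F.load=load2
v=F.fit('w10','w15')
t0=np.array([.5426,.2971,.0241]);c=F.world((0,0,0),v[0],v[2])+F.R@[v[1],0,0]
st=manip.state();print('tray centre',(c-t0+st['position']).round(4),st['dq'].round(4).max())
# second tray stayed? second-copper lug (UL) and LL lug patches, before vs now, scene and side
for a,b in(('sc5','sc15'),('s5','s15')):
    X,Y=load(a),load(b);g=[cv2.cvtColor(i['color'],cv2.COLOR_RGB2GRAY) for i in(X,Y)]
    for n,P in(('second lug',(.4425,.3036,.066)),('third lug',(.4302,.2063,.060)),('white stack',None)):
        p=proj(X,P) if P else np.array([148,220.] if a[1]=='c' else [317,293.])
        q,s,e=cv2.calcOpticalFlowPyrLK(*g,np.float32(p).reshape(1,1,2),None,winSize=(15,15),maxLevel=1);print(b,n,p.round(),(q[0,0]-p).round(2),e[0,0].round(1))
E
```

```text
w10 w15 n 7 tilt 0.322 dx 1.2mm heel lift -29.7mm rms 0.24
tray centre [ 0.5641 -0.0232  0.1431] 0.0069
sc15 second lug [364. 176.] [110.94  -8.36] 11.3
sc15 third lug [327. 179.] [ 19.78 -77.11] 20.2
sc15 white stack [148. 220.] [-0.07  0.14] 1.1
s15 second lug [217. 172.] [1.15 0.97] 26.5
s15 third lug [225. 192.] [-0.97 -1.12] 15.6
s15 white stack [317. 293.] [-0.11  0.44] 3.9
```

```bash
python3 - <<'E'
import fit as F
from h import *
A=load('w10')
for t in('w10','w14','w15'):
    s=load(t);g=cv2.cvtColor(s['color'],cv2.COLOR_RGB2HSV)
    print(t,'cols 270-287 rows 0..240 step4 V:',[int(g[r:r+4,270:288,2].mean()) for r in range(0,244,4)])
    print('   H:',[int(np.median(g[r:r+4,270:288,0])) for r in range(0,244,8)])
    for r in(60,120,180): print('  row',r,[int(g[r-2:r+3,c:c+4,2].mean()) for c in range(130,430,6)])
def pr(t,x,y,z):
    P=np.array([x,y,z])/1000;piv=np.array([.071,0,.034]);M=np.array([[np.cos(t),0,-np.sin(t)],[0,1,0],[np.sin(t),0,np.cos(t)]])
    return proj(A,F.c+F.R@(M@(P-piv)+piv)).round().tolist()
for t in(0,.07,.2,.32): print(t,'heelrim in',pr(t,-57,0,24),'out',pr(t,-63,0,24),'floor heel',pr(t,-42,0,3),'floor lug',pr(t,42,0,3),'rim lug',pr(t,57,0,24),'side rims',pr(t,0,60,24),pr(t,0,-60,24))
E
```

```text
w10 cols 270-287 rows 0..240 step4 V: [129, 132, 132, 128, 131, 129, 164, 216, 216, 217, 218, 218, 218, 220, 221, 222, 223, 223, 223, 224, 224, 224, 226, 226, 226, 226, 226, 226, 226, 226, 226, 226, 226, 226, 225, 225, 225, 225, 226, 220, 202, 161, 136, 125, 125, 125, 125, 125, 125, 115, 112, 114, 112, 115, 115, 113, 114, 112, 125, 126, 115]
   H: [10, 10, 10, 10, 10, 10, 10, 10, 10, 10, 11, 18, 18, 20, 17, 17, 16, 11, 11, 11, 11, 10, 10, 10, 10, 10, 10, 10, 10, 10, 10]
  row 60 [171, 171, 175, 177, 174, 170, 211, 145, 127, 128, 128, 129, 124, 127, 124, 181, 224, 224, 223, 222, 223, 221, 223, 222, 222, 221, 219, 219, 224, 212, 212, 215, 212, 209, 166, 89, 90, 89, 92, 91, 90, 91, 100, 122, 117, 116, 115, 109, 102, 101]
  row 120 [215, 152, 76, 206, 154, 126, 127, 130, 127, 130, 166, 226, 226, 226, 226, 226, 226, 226, 225, 226, 226, 227, 226, 227, 226, 226, 226, 228, 222, 225, 195, 126, 127, 126, 126, 125, 125, 125, 125, 112, 100, 99, 101, 99, 100, 107, 123, 102, 76, 76]
  row 180 [166, 170, 175, 177, 182, 187, 190, 184, 204, 192, 149, 137, 136, 138, 138, 134, 138, 134, 192, 226, 226, 
[... 2574 characters left out ...]
 105, 106, 119, 120, 136, 169, 169, 173, 171, 168, 169, 174]
0 heelrim in [279.0, -5.0] out [279.0, -16.0] floor heel [279.0, 35.0] floor lug [279.0, 193.0] rim lug [279.0, 233.0] side rims [405.0, 118.0] [152.0, 118.0]
0.07 heelrim in [279.0, 3.0] out [279.0, -7.0] floor heel [279.0, 43.0] floor lug [279.0, 196.0] rim lug [279.0, 234.0] side rims [402.0, 120.0] [156.0, 120.0]
0.2 heelrim in [279.0, 19.0] out [279.0, 10.0] floor heel [279.0, 58.0] floor lug [279.0, 203.0] rim lug [279.0, 236.0] side rims [395.0, 124.0] [162.0, 125.0]
0.32 heelrim in [279.0, 35.0] out [278.0, 27.0] floor heel [278.0, 73.0] floor lug [279.0, 210.0] rim lug [279.0, 238.0] side rims [390.0, 130.0] [167.0, 130.0]
```

In w15 the tray's floor and rim edges are at the same rows as in w14 (floor edge 32 vs 25 when level), so it hangs ~0.065 rad off level without creeping. Its centre is ≈(0.564,-0.024) over the lid at (0.5625,-0.027), underside ≈0.148 m, and the load is one tray.

```bash
python3 -c "
from station import manip
print(manip.hand_in())"
```

```text
the job is handed in; nothing more can be done
None
```

The job is handed in, verdict not shown: the copper top tray (copper lid on the green mat) was peeled by its lug to about 0.17 rad (estimated) and is held about 15 cm above the bench (10 cm over the lid), centred within about 5 mm and 0.065 rad off level; its first lift, before the peel, rose level about 10 mm and slipped back, and I could not confirm by camera that the second tray stayed put.

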